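Clamp a blank in the filing jig

ROBOT

A 6-joint arm with a two-finger parallel gripper is mounted at the origin on the work surface. World frame = base frame: x ahead of the robot, y to its left, z up, the work surface at z = 0. Lengths are in m, angles in rad, forces in N, time in s.
With the tool pointing down it reaches from about 0.3 to 0.875 m from the base axis. Payload 6.4 kg.
Tool frame: the origin (TCP) lies midway between the tips of the shut fingers; the grasp point (between the pads) lies 19 mm behind it (grasp_offset is the distance from the TCP to the grasp point, in m); z points along the fingers, y is the line along which they close (so a half turn about z gives the same grasp; the last joint's range is limited). The gripper opens to 85 mm and grips with 20 to 120 N. Pads are 22 mm wide; open, the fingers measure 114 mm over their backs; the gripper's body (76 mm by 85 mm) begins 54 mm behind the grasp point. The pads swing forward as they close: fully open they stand 13 mm farther back than shut.
Start: joints at [1.12, 0.181, 1.607, -0, 1.354, -0.206], TCP at [0.139, 0.558, 0.231] pointing down, gripper open.
Joint ranges: [-2.99, 2.99], [-0.89, 2.07], [0.3, 2.58], [-1.14, 4.28], [0, 2.63], [-3.12, 3.12]. Speed limits (rad/s): [2.57, 2.57, 3.01, 3.14, 3.14, 3.14].

INTERFACE

Orientations are given as a unit quaternion [w, x, y, z].
In Python, from bench import * gives the robot as it stands. The module is installed in compiled form; this text tells all that it offers.
- The arm moves only by the tool servo_tool, never from a script. Its argument "commands" is text: rows parted by semicolons, each of 7 numbers parted by spaces: the turn, a rotation vector about the tool's x, y, z in rad, then the shift along the tool's x, y, z in mm, then the opening, from 0 (shut) to 1 (fully open). In form: wx wy wz dx dy dz claw; .... A call has 1 to 5 rows; each row shifts and turns the commanded pose from where the row before left it, along the tool's axes as they then stand; what a row does not reach is not made up. A row lasts 1/8 s, in which the tool goes at most 62.5 mm and 10.7 degrees, less where a joint would pass 70% of its speed; a pose out of reach is approached as far as the arm can. A call with a gripper value outside its range is refused whole. The fingers move at their own pace and stop on an object; the grip force is fixed at half the most. Time passes only in rows, so rows that do not move let the fingers close. It gives the time, the measured TCP pose, the force, the opening and the grip force at its end, in the units of the state.
- get_obs(): the state, without advancing time (a new reading comes with each control period).
- camera(name): name is "side" or "top" or "wrist"; returns the picture (480x640x3 uint8, blue, green, red); there is no depth.
- calibration(name): a dict with "fx", "fy", "cx", "cy" (pixels), "k1" (the pictures are not rectified: a ray, as slopes to the right and down, at radius r is drawn at 1 + k1 r^2 times it, then the intrinsics apply), "R" (3x3) and "t" (3): a world point X has camera coordinates R X + t. Camera axes: x right, y down, z forward; pixel columns grow to the right and rows downward; lengths in m; the calibration is good to about 2 mm. A picture is of the moment at which its call begins: read the wrist's pose just before it. calibration takes no time and is no camera call; for the wrist camera it gives the pose at the moment of the call.
- hand_in(): hands the job in; it is judged then, once.
The state is a dict: "time_s": time; "q": joint angles; "dq": joint speeds; "joint_efforts": joint torques, N m; "eef_pos": TCP position; "eef_rot": TCP orientation; "wrist_force": force on the tool from outside, world axes, zero at the start; "torque": the same for the moment, N m; "opening": opening from 0.0 (shut) to 1.0 (fully open); "grasp_force": force on a finger pad.
Only numpy, scipy, OpenCV 4.12 (cv2) and the standard library are available. Lean on these libraries where they do the work, as an engineer would, in place of code of your own. Each camera call takes 0.05 s, during which the arm holds its last target. There are 200 camera calls.

TASK

The loose aluminium blank has to be held in the green filing jig so that its blue-marked sawn end can be filed. Swing the jig's spring clip up until it stays up, slide the blank flat along the channel bed under the clip, blue end sticking out, and push it home against the head of the end stop, gently but so that it definitely bears on it; then ease the clip down onto the blank by its red grip without letting it snap shut. Force nothing, and leave the tools on the bench where they are.

Things in the scene. Friction and masses are not known exactly. Their poses are not given: they have to be found in the camera images.
- jig: green steel filing jig bolted to the bench, base 167 x 72 mm. Origin on the bench under the channel's middle line; x along the channel, the way the blank slides in; z up. Base from x = -62 (open mouth) to +105 mm; bed (channel floor) 18 mm above the bench. Low side ears with bolts: x = 0 to 40 mm, out to y = +-61 mm, 16 mm high. Hinge cheeks at x = 50 to 70 mm, 46 mm high.
- jig_mouth (a point): middle of the channel's mouth at bed height (jig x = -62 mm, 18 mm above the bench). Two steel guide rails 5 mm high stand on the bed from 12 to 107 mm inside the mouth, inner faces 47 mm apart; they flare to about 56 mm at the mouth.
- stop: end stop: fixed brass block on the bed, 12 mm deep, 24 mm wide, 9.5 mm high; origin at bed height in the middle of its face to the mouth (jig x = 40 mm), axes as the jig's. From it a stop rod with a dark 20 x 7 mm head (4 mm thick) sticks out to the mouth; the blank meets the head, 4 to 20 mm in front of the block, as the last job left it: not measured, feel for it with 3 to 10 N; 15 N is too hard.
- clip (a joint): angle of the spring clip (rad): 0 = foot on the bare bed, grows as it lifts, 0.9 = fully up; about 0.1 when the foot rests on the 6 mm blank. Its over-centre spring drives it down below 0.45 rad and up above, so it either stays fully up or presses down; lifting it takes about 8 N at the grip; let go below 0.45 it snaps shut.
- clip_grip (a point): centre of the clip's red cross grip, a cylinder 16 mm in diameter, 22 mm long, axis parallel to the jig's y, flat ends free on both sides, on the end of the 20 mm wide bent steel strip. At angle 0 it is 88 mm from the hinge towards the mouth and 18 mm above it (54 mm above the bench); it moves on a 90 mm circle about the hinge. The clip's foot is 60 mm from the hinge.
- clip_hinge (a point): middle of the clip's hinge pin (axis parallel to the jig's y), fixed to the jig at x = 60 mm, 36 mm above the bench.
- blank: loose flat aluminium blank 140 x 44 x 6 mm, about 0.1 kg, lying flat on the bench. Origin at the centre of its underside, x along its length towards the clean end (goes in first, against the stop), z up; two dark hole marks on top, the rear 14 mm (the sawn end) is blue. When it is home 42 to 58 mm of it stick out of the base.
- blank_front (a point): middle of the blank's clean end face, 3 mm above its underside.
- blank_back (a point): middle of the blank's blue end face, 3 mm above its underside.
- hammer: hammer with wooden handle, 260 mm long, up to 26 mm high, lying on the bench: leave alone. Origin under its middle, x towards the head.
- file: flat file with wooden handle, 310 mm long, up to 26 mm high, lying on the bench: leave alone. Origin under its middle, x towards the tip.
- screwdriver: yellow screwdriver 180 mm long, up to 26 mm high, lying on the bench: leave alone. Origin under its middle, x towards the tip.
Mind the look-alikes: they are no part of the job. What is shaped like the blank but brown is not meant.

How it is judged:
On the way, in this order (a step that is already met when the one before it is completed fails the run):
1. the clip is swung up and stays up (value of joint clip above 0.75 rad), for 0.3 s.
2. with the clip up, the blank lies on the bed and bears on the stop's head with at least 1.5 N (value of joint clip above 0.6 rad and contact force between blank and stop above 1.5 N and horizontal distance between blank_front and stop_rod_c0 below 0.0045 m and z of blank_front in the frame of jig below 0.0235 m), for 0.03 s.
At the end, for the whole second after the job is handed in: the blank lies still and flat on the bed between the rails, in line with the channel within 0.06 rad, its clean end no more than about 2 mm from the stop's head (4.5 mm from the centre of the 4 mm thick head), blue end outside; the clip's foot rests on it (clip angle 0.06 to 0.14 rad) (value of joint clip between 0.06 and 0.14 rad and horizontal distance between blank_front and stop_rod_c0 below 0.0045 m and y of blank_front in the frame of jig between -0.004 and 0.004 m and angle between the x axis of blank and the x axis of jig, either way round below 0.06 rad and z of blank in the frame of jig between 0.016 and 0.02 m and angle between blank's own z axis and vertical below 0.04 rad and linear speed of blank below 0.01 m/s); the robot touches nothing.
It fails at once if the blank is pushed against the stop with more than 15 N (contact force between blank and stop above 15 N).
It fails at once if the clip snaps down (faster than 2.5 rad/s) (velocity of joint clip below -2.5 rad/s).
It fails at once if the blank is rammed or squeezed in the jig: its contact forces with bed, rails, stop and clip add up to more than 45 N (contact force between blank and jig above 45 N).
It fails at once if a tool on the bench is moved by more than 15 mm (distance of any of hammer, file, screwdriver from where it was at the start of the episode above 0.015 m).
It also fails if it takes over 72 s, if anything falls off the work surface, if the arm or the gripper's body presses on something with over 40 N, if the wrist force passes 120 N, or if a joint passes its speed limit or range.

## Working session

There is one attempt and no reset: what is moved stays moved. The work goes in short steps, Python scripts to look and compute and a tool call to move; the robot and the scene stay as the last step left them, time stands still between calls to the robot, and variables do not carry over. Pictures are saved under pics/ and viewed, at most 10 in all, crops included, and the job is handed in when it is done.

Besides the shell and the picture viewer there is one more tool, called after ">>>" by a JSON object that holds its "api" and its "payload". servo_tool: Moves the arm, as the interface text tells. Its arguments: {"type":"object","properties":{"commands":{"type":"string"}},"required":["commands"]}

```bash
mkdir -p pics; cat > h.py <<'E'
from bench import *
import numpy as np, cv2
def ray(c,u,v):
    x=np.array([(u-c['cx'])/c['fx'],(v-c['cy'])/c['fy']]); y=x.copy()
    for _ in range(20): y=x/(1+c['k1']*(y@y))
    R=np.array(c['R']);t=np.array(c['t'])
    return -R.T@t, R.T@np.array([y[0],y[1],1.])
def onz(c,u,v,z):
    o,d=ray(c,u,v); return o+d*(z-o[2])/d[2]
def proj(c,X):
    p=np.array(c['R'])@np.array(X)+np.array(c['t']); s=p[:2]/p[2]; s=s*(1+c['k1']*(s@s))
    return np.array([c['fx']*s[0]+c['cx'],c['fy']*s[1]+c['cy']])
def snap(n,f):
    im=camera(n); cv2.imwrite('pics/'+f,im); return im
E
python3 - <<'E'
from h import *
for n in ['top','side']:
    snap(n,n+'0.png'); c=calibration(n); print(n,c)
print(get_obs())
E
```

```text
top {'fx': 601.3402368234251, 'fy': 601.3402368234251, 'cx': 328.64435991234615, 'cy': 243.1679935247721, 'k1': 0.06018094728011914, 'R': array([[ 0.02115011, -0.99976329, -0.00510294],
       [-0.97379326, -0.0194441 , -0.22660231],
       [ 0.22644945,  0.00976187, -0.973974  ]]), 't': array([-0.1025263 ,  0.57101422,  1.06509905])}
side {'fx': 446.66669848181397, 'fy': 446.66669848181397, 'cx': 316.47368055790474, 'cy': 239.67711775608564, 'k1': -0.05839662490013077, 'R': array([[-0.99867886, -0.04903851, -0.01535426],
       [-0.0169948 ,  0.59718877, -0.80192067],
       [ 0.04849439, -0.80060028, -0.5972332 ]]), 't': array([0.55154918, 0.11753221, 0.89037273])}
{'time_s': 0.1, 'q': array([ 1.11967891e+00,  1.81480493e-01,  1.60790677e+00,  2.13681898e-05,
        1.35381676e+00, -2.06283194e-01]), 'dq': array([-0.00163622,  0.0011853 , -0.00130784, -0.0003692 ,  0.00054407,
       -0.00120758]), 'joint_efforts': array([ 1.61195447e-03, -4.45875263e+01, -3.52243066e+01, -2.70194114e-04,
        4.10058288e-03,  5.37851031e-05]), 'eef_pos': array([0.13912147, 0.55740001, 0.23046712]), 'eef_rot': array([-2.69959914e-04,  1.22113837e-01,  9.92515774e-01, -7.59186048e-04]), 'wrist_force': array([-0.42999092, -0.02024114, -0.5647257 ]), 'torque': array([ 0.04157911, -0.03235257,  0.0213596 ]), 'grasp_force': 0.0, 'opening': 0.9988046409190879}
```

View pics/top0.png

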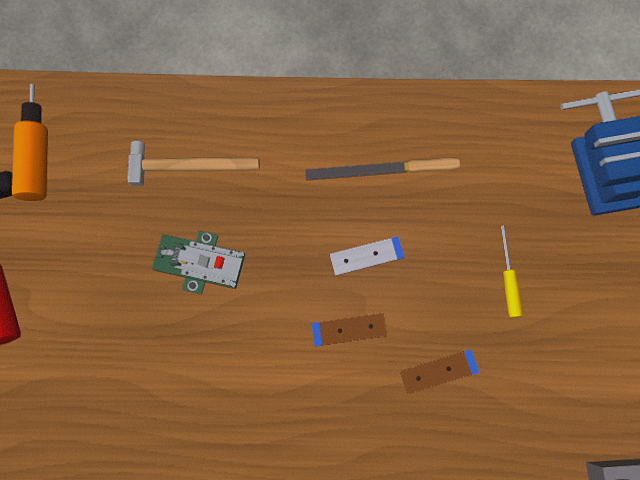

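View pics/side0.png

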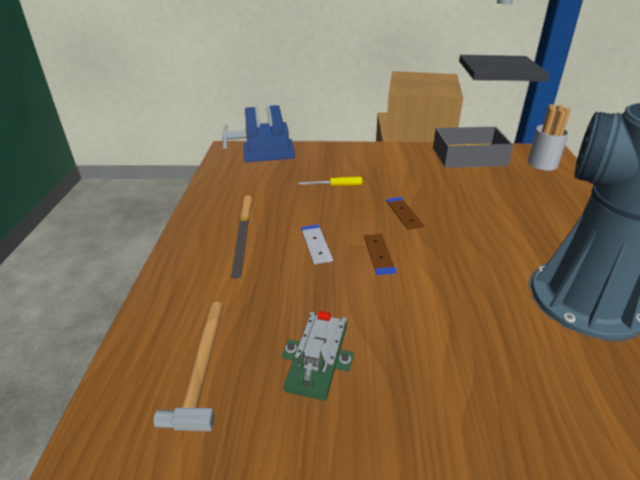

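The top view shows the jig at about (200,262), with its mouth to the right and the red grip at (219,263). The silver blank is at (367,256) with its blue end on the right, so it already points towards the jig. Next I'll measure both.

```bash
python3 - <<'E'
from h import *
c=calibration('top'); im=cv2.imread('pics/top0.png'); hsv=cv2.cvtColor(im,cv2.COLOR_BGR2HSV)
def blob(m,box):
    M=np.zeros_like(m); x0,y0,x1,y1=box; M[y0:y1,x0:x1]=m[y0:y1,x0:x1]
    n,l,s,ce=cv2.connectedComponentsWithStats(M); i=1+np.argmax(s[1:,4]); return (l==i).astype(np.uint8),ce[i]
# blank: gray or blue
g=((hsv[...,1]<60)&(hsv[...,2]>110)|((hsv[...,0]>100)&(hsv[...,0]<130)&(hsv[...,1]>100))).astype(np.uint8)
g=cv2.morphologyEx(g,cv2.MORPH_CLOSE,np.ones((5,5)))
m,ce=blob(g,(315,225,420,285))
def rect(m,z):
    p=np.argwhere(m)[:,::-1]
    P=np.array([onz(c,u,v,z)[:2] for u,v in p])*1000
    r=cv2.minAreaRect(P.astype(np.float32)); return r,cv2.boxPoints(r)
r,b=rect(m,.006); print('blank',r); print(b)
# blue centroid direction
bl=((hsv[...,0]>100)&(hsv[...,0]<130)&(hsv[...,1]>100)).astype(np.uint8); mb,cb=blob(bl,(315,225,420,285)); print('blue',onz(c,*cb,.006))
rd=(((hsv[...,0]<8)|(hsv[...,0]>172))&(hsv[...,1]>150)&(hsv[...,2]>120)).astype(np.uint8)
m,ce=blob(rd,(150,230,250,295)); print('grip',onz(c,*ce,.06),m.sum())
j=((hsv[...,0]>60)&(hsv[...,0]<95)&(hsv[...,1]>80)).astype(np.uint8)
jb=cv2.imread('pics/top0.png')[220:305,140:260]; cv2.imwrite('pics/jigcrop.png',cv2.resize(jb,None,fx=6,fy=6,interpolation=cv2.INTER_CUBIC))
E
```

```text
blank ((563.9259033203125, -164.9984893798828), (45.4218864440918, 140.701416015625), 15.949631690979004)
[[ 522.7574   -103.59682 ]
 [ 561.4211   -238.88174 ]
 [ 605.0944   -226.40016 ]
 [ 566.4307    -91.115234]]
blue [ 0.58087669 -0.22568778  0.006     ]
grip [0.53455323 0.11495008 0.06      ] 82
```

View pics/jigcrop.png

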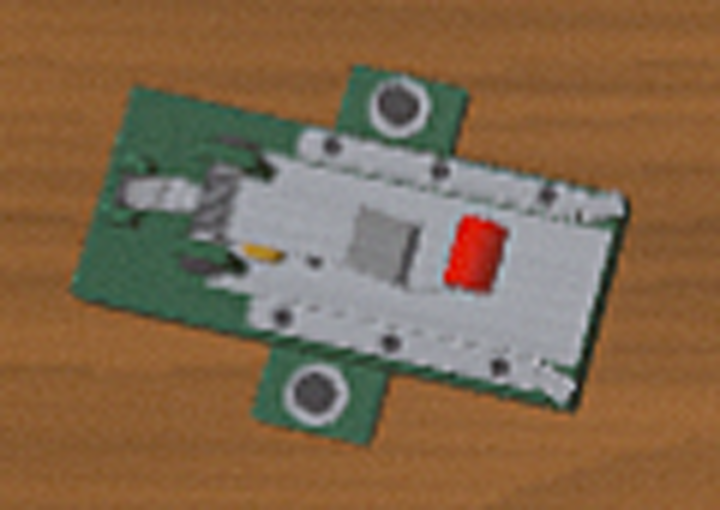

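```bash
python3 - <<'E'
from h import *
from scipy.optimize import least_squares
c=calibration('top')
def px(a,b): return np.array([(a+.5)/6-.5+140,(b+.5)/6-.5+220])
# (jig pt mm, crop pixel)
D=[((20,-47,18),(398,104)),((20,47,18),(316,393)),((105,-36,18),(137,88)),((105,36,18),(75,297)),((-62,-36,18),(628,200)),((-62,36,18),(575,406)),((-28,0,54),(476,254)),
 ((40,-61,16),(355,66)),((0,-61,16),(467,90)),((40,61,16),(254,418)),((0,61,16),(372,445))]
def w(p,X): 
    a=p[2]; X=np.array(X)/1000.; return [p[0]+np.cos(a)*X[0]-np.sin(a)*X[1],p[1]+np.sin(a)*X[0]+np.cos(a)*X[1],X[2]]
f=lambda p:np.concatenate([proj(c,w(p,X))-px(*u) for X,u in D])
s=least_squares(f,[.54,.14,1.4],loss='soft_l1'); p=s.x; print(p,np.degrees(p[2])); print(f(p).reshape(-1,2).round(1))
print('grip',w(p,(-28,0,54)),'mouth',w(p,(-62,0,18)),'hinge',w(p,(60,0,36)))
E
```

```text
[0.53940609 0.14058803 1.37064863] 78.532381904834
[[-0.1  1.2]
 [ 0.5 -0.7]
 [-0.2 -0.1]
 [-0.4  0.4]
 [ 0.7 -0.6]
 [ 0.2  0.8]
 [ 1.   0.8]
 [-0.7 -1.2]
 [ 0.3 -0.9]
 [-0.9  0.1]
 [-0.5  0.1]]
grip [np.float64(0.5338393002115119), np.float64(0.11314699185301663), np.float64(0.054)] mouth [np.float64(0.5270796215690218), np.float64(0.07982572620103004), np.float64(0.018)] hinge [np.float64(0.5513349390508984), np.float64(0.1993902676581584), np.float64(0.036)]
```

>>> {"api": "servo_tool", "payload": {"commands": "0 0 0 -49 -33.5 7 1; 0 0 0 -49 -33.5 7 1; 0 0 0 -49 -33.5 7 1; 0 0 0 -49 -33.5 7 1; 0 0 0 -49 -33.5 7 1"}}

```text
time_s: 0.72
eef_pos: [0.3372, 0.3344, 0.1959]
eef_rot: [-0.0, 0.122, 0.993, -0.0]
wrist_force: [1.2, 0.4, -0.3]
opening: 1.001
grasp_force: 0.0
```

>>> {"api": "servo_tool", "payload": {"commands": "0 0 0 -49 -33.5 7 1; 0 0 0 -49 -33.5 7 1; 0 0 0 -49 -33.5 7 1; 0 0 0 -49 -33.5 7 1; 0 0 0 -49 -33.5 7 1"}}

```text
time_s: 1.35
eef_pos: [0.5344, 0.1124, 0.1608]
eef_rot: [-0.0, 0.122, 0.992, 0.0]
wrist_force: [0.7, 0.0, -0.0]
opening: 1.001
grasp_force: 0.0
```

>>> {"api": "servo_tool", "payload": {"commands": "0 0 0.17 0 0 0 1; 0 0 0.17 0 0 0 1; 0 0 0.17 0 0 0 1; 0 0 0.17 0 0 0 1; 0 0 0.17 0 0 0 1"}}

```text
time_s: 1.98
eef_pos: [0.5331, 0.1141, 0.1608]
eef_rot: [-0.0, 0.523, 0.852, -0.0]
wrist_force: [0.3, 0.0, -0.1]
opening: 0.999
grasp_force: 0.0
```

>>> {"api": "servo_tool", "payload": {"commands": "0 0 0.17 0 0 0 1; 0 0 0.17 0 0 0 1; 0 0 0.17 0 0 0 1; 0 0 0.17 0 0 0 1; 0 0 0 0 0 0 1"}}

```text
time_s: 2.6
eef_pos: [0.5332, 0.1141, 0.1609]
eef_rot: [-0.0, 0.775, 0.632, -0.0]
wrist_force: [-0.6, 0.6, -0.2]
opening: 0.997
grasp_force: 0.0
```

```bash
cat >> h.py <<'E'
from scipy.spatial.transform import Rotation as Ro
def pose():
    o=get_obs(); q=o['eef_rot']; return np.array(o['eef_pos']),Ro.from_quat([q[1],q[2],q[3],q[0]]).as_matrix()
def tooldelta(X):
    p,R=pose(); return (R.T@(np.array(X)-p)*1000).round(1)
E
python3 - <<'E'
from h import *
c=calibration('wrist'); im=snap('wrist','w1.png')
hsv=cv2.cvtColor(im,cv2.COLOR_BGR2HSV)
rd=(((hsv[...,0]<8)|(hsv[...,0]>172))&(hsv[...,1]>150)&(hsv[...,2]>100)).astype(np.uint8)
n,l,s,ce=cv2.connectedComponentsWithStats(rd); i=1+np.argmax(s[1:,4])
G=onz(c,*ce[i],.058); print(s[i],ce[i],G,tooldelta(G))
P=np.array([onz(c,u,v,.058)[:2] for v,u in np.argwhere(l==i)])*1000
r=cv2.minAreaRect(P.astype(np.float32)); print(r,'campos',-np.array(c['R']).T@c['t'])
E
```

```text
[306 226  31  21 624] [321.25480769 235.70032051] [0.53392185 0.11626604 0.058     ] [  2.3   0.3 103. ]
((533.7078247070312, 116.03556823730469), (14.339922904968262, 20.88474464416504), 78.38310241699219) campos [0.54694881 0.18143914 0.30461287]
```

View pics/w1.png

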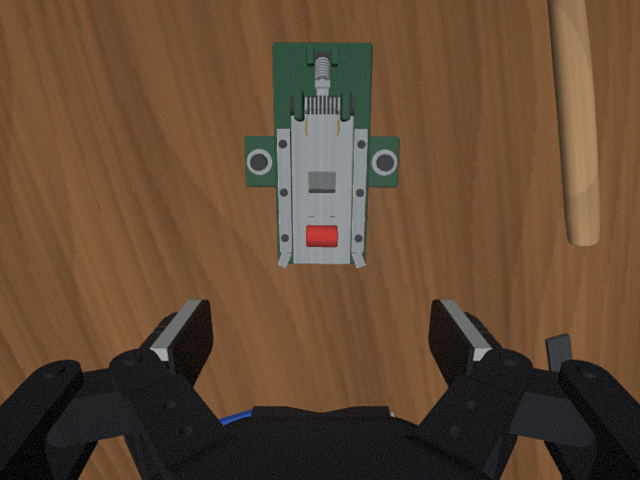

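The wrist view shows the jig upright in the picture. The red grip at (321,236) is within 2 mm of the tool axis, its angle agrees at 78.4°, and the space beside it is clear. I'll descend and grasp it across its flat ends.

>>> {"api": "servo_tool", "payload": {"commands": "0 0 0 1.5 0.3 40 1; 0 0 0 0 0 40 1; 0 0 0 0 0 35 1; 0 0 0 0 0 12 1; 0 0 0 0 0 0 0.6"}}

```text
time_s: 3.28
eef_pos: [0.5338, 0.1155, 0.034]
eef_rot: [-0.0, 0.775, 0.632, -0.0]
wrist_force: [-0.6, 0.1, 0.3]
opening: 0.817
grasp_force: 0.0
```

>>> {"api": "servo_tool", "payload": {"commands": "0 0 0 0 0 0 0.4; 0 0 0 0 0 0 0.2; 0 0 0 0 0 0 0; 0 0 0 0 0 0 0; 0 0 0 0 0 0 0"}}

```text
time_s: 3.9
eef_pos: [0.5344, 0.1156, 0.0357]
eef_rot: [0.0, 0.775, 0.631, 0.0]
wrist_force: [-3.7, 0.6, 8.3]
opening: 0.245
grasp_force: 58.4
```

>>> {"api": "servo_tool", "payload": {"commands": "0 0 0 0 0 0 0; 0 0 0 0 0 0 0"}}

```text
time_s: 4.15
eef_pos: [0.5344, 0.1156, 0.0357]
eef_rot: [0.0, 0.775, 0.631, 0.0]
wrist_force: [-4.0, 0.5, 8.7]
opening: 0.244
grasp_force: 58.4
```

>>> {"api": "servo_tool", "payload": {"commands": "0 0 0 2 0 -7.8 0; 0 0 0 2.6 0 -7.7 0; 0 0 0 3.4 0 -7.4 0; 0 0 0 0 0 0 0"}}

```text
time_s: 4.65
eef_pos: [0.5358, 0.1235, 0.0577]
eef_rot: [0.0, 0.775, 0.632, -0.0]
wrist_force: [2.5, -2.0, -8.3]
opening: 0.238
grasp_force: 59.2
```

>>> {"api": "servo_tool", "payload": {"commands": "0 0 0 3.9 0 -7 0; 0 0 0 4.7 0 -6.7 0; 0 0 0 5.1 0 -6.2 0; 0 0 0 5.8 0 -5.7 0; 0 0 0 0 0 0 0"}}

```text
time_s: 5.28
eef_pos: [0.54, 0.1431, 0.0836]
eef_rot: [0.0, 0.775, 0.632, 0.0]
wrist_force: [0.1, -0.4, -1.7]
opening: 0.238
grasp_force: 59.2
```

>>> {"api": "servo_tool", "payload": {"commands": "0 0 0 6.2 0 -5.2 0; 0 0 0 6.7 0 -4.6 0; 0 0 0 6 0 -3 0; 0 0 0 0 0 0 0"}}

```text
time_s: 5.78
eef_pos: [0.5439, 0.1618, 0.0964]
eef_rot: [0.0, 0.775, 0.632, 0.0]
wrist_force: [-1.0, 0.5, 4.5]
opening: 0.244
grasp_force: 59.6
```

>>> {"api": "servo_tool", "payload": {"commands": "0 0 0 0 0 0 0.5; 0 0 0 0 0 0 1; 0 0 0 0 0 0 1; 0 0 0 0 0 0 1; 0 0 0 0 0 -40 1"}}

```text
time_s: 6.4
eef_pos: [0.5408, 0.1606, 0.1326]
eef_rot: [-0.002, 0.776, 0.631, -0.003]
wrist_force: [0.6, -0.6, 0.4]
opening: 1.003
grasp_force: 0.0
```

>>> {"api": "servo_tool", "payload": {"commands": "0 0 0 0 0 -50 1; 0 0 0 -60 0 -10 1; 0 0 0 -60 0 0 1; 0 0 0 -60 0 0 1; 0 0 0 -60 0 0 1"}}

```text
time_s: 7.02
eef_pos: [0.4944, -0.0758, 0.1959]
eef_rot: [0.0, 0.775, 0.632, 0.0]
wrist_force: [1.4, -1.4, -1.5]
opening: 0.999
grasp_force: 0.0
```

```bash
python3 - <<'E'
from h import *
im=snap('top','t2.png'); s=snap('side','s2.png')
a=cv2.resize(im[210:310,130:290],None,fx=4,fy=4,interpolation=cv2.INTER_CUBIC)
cv2.imwrite('pics/c2.png',a)
c=calibration('wrist'); snap('wrist','w2.png')
X=[.5639-.0*1,-.165,.006]; print(tooldelta(X),get_obs()['time_s'])
E
```

```text
[-71.9  86.1 189.8] 7.175
```

View pics/c2.png

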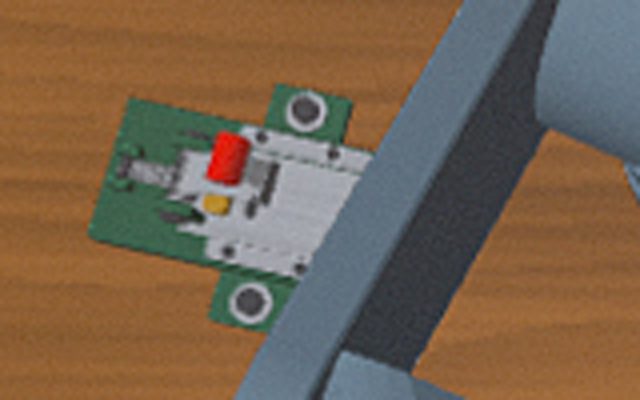

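The clip is fully up, with the red grip at crop position (229,158) over the block. Next I'll go to the blank.

>>> {"api": "servo_tool", "payload": {"commands": "0 0 0 -39.3 36.4 22 1; 0 0 0 -39.3 36.4 22 1; 0 0 0 -39.3 36.4 22 1; 0 0 -0.16 0 0 0 0.8; 0 0 -0.16 0 0 0 0.7"}}

```text
time_s: 7.8
eef_pos: [0.5783, -0.2104, 0.128]
eef_rot: [-0.001, 0.663, 0.749, 0.0]
wrist_force: [0.8, -0.3, 0.5]
opening: 0.701
grasp_force: 0.0
```

>>> {"api": "servo_tool", "payload": {"commands": "0 0 -0.16 0 0 0 0.7; 0 0 0 0 0 0 0.7"}}

```text
time_s: 8.05
eef_pos: [0.5785, -0.2101, 0.1293]
eef_rot: [-0.0, 0.603, 0.798, 0.0]
wrist_force: [-0.4, -0.1, 1.1]
opening: 0.699
grasp_force: 0.0
```

```bash
python3 - <<'E'
from h import *
c=calibration('wrist'); im=snap('wrist','w3.png'); hsv=cv2.cvtColor(im,cv2.COLOR_BGR2HSV)
print(pose()[0])
b=((hsv[...,0]>100)&(hsv[...,0]<130)&(hsv[...,1]>100)&(hsv[...,2]>60))
g=(hsv[...,1]<60)&(hsv[...,2]>130)|b
g=cv2.morphologyEx(g.astype(np.uint8),cv2.MORPH_CLOSE,np.ones((7,7)))
n,l,s,ce=cv2.connectedComponentsWithStats(g)
for i in range(1,n):
    if s[i,4]>1500:
        P=np.array([onz(c,u,v,.006)[:2] for v,u in np.argwhere(l==i)])*1000
        print(s[i],cv2.minAreaRect(P.astype(np.float32)))
n,l,s,ce=cv2.connectedComponentsWithStats(b.astype(np.uint8))
for i in range(1,n):
    if s[i,4]>300: print('blue',s[i],onz(c,*ce[i],.006))
E
```

```text
[ 0.57840482 -0.21031794  0.12938201]
[  284    62    67   199 12130] ((562.7271728515625, -164.94070434570312), (44.512542724609375, 139.8170928955078), 15.778433799743652)
blue [289 244  58  17 986] [ 0.58015511 -0.22599428  0.006     ]
blue [  2 326  51  15 713] [ 0.36177933 -0.3634782   0.006     ]
```

View pics/w3.png

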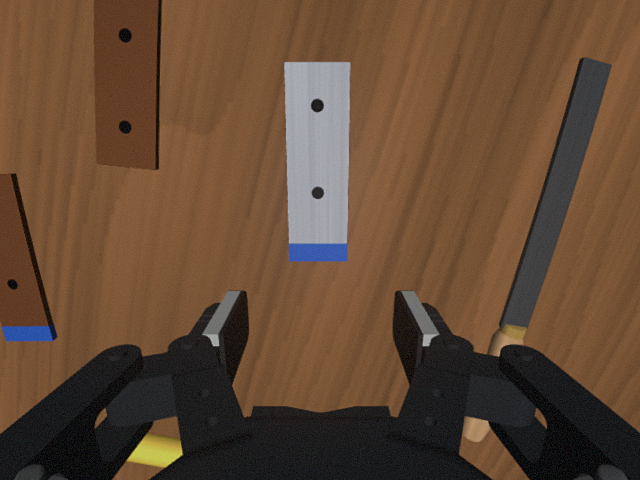

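The wrist view shows the silver blank in line with the tool, with its blue end at (318,252). It measures 44.5 x 139.8 mm, and the file and screwdriver are clear of it. I'll descend.

>>> {"api": "servo_tool", "payload": {"commands": "0 0 0 -2 -2.8 45 0.62; 0 0 0 0 0 45 0.62; 0 0 0 0 0 30 0.62; 0 0 0 0 0 4 0.62; 0 0 0 0 0 0 0.62"}}

```text
time_s: 8.72
eef_pos: [0.5765, -0.2143, 0.0064]
eef_rot: [0.0, 0.603, 0.797, 0.0]
wrist_force: [-0.1, -0.5, 0.1]
opening: 0.617
grasp_force: 0.0
```

>>> {"api": "servo_tool", "payload": {"commands": "0 0 0 0 0 2 0.62; 0 0 0 0 0 1 0.62; 0 0 0 0 0 0 0.62"}}

```text
time_s: 9.1
eef_pos: [0.5762, -0.2145, 0.0032]
eef_rot: [0.001, 0.603, 0.798, 0.0]
wrist_force: [0.5, 0.1, 0.1]
opening: 0.618
grasp_force: 0.0
```

>>> {"api": "servo_tool", "payload": {"commands": "0 0 0 0 0 1.5 0.6; 0 0 0 0 0 1.5 0.6; 0 0 0 0 0 0 0.6"}}

```text
time_s: 9.48
eef_pos: [0.5756, -0.2142, -0.0007]
eef_rot: [-0.0, 0.603, 0.798, -0.0]
wrist_force: [-0.3, -0.0, 0.5]
opening: 0.603
grasp_force: 0.0
```

>>> {"api": "servo_tool", "payload": {"commands": "0 0 0 0 0 1 0.6; 0 0 0 0 0 1 0.6; 0 0 0 0 0 0 0.6"}}

```text
time_s: 9.85
eef_pos: [0.5757, -0.2143, -0.0025]
eef_rot: [-0.0, 0.603, 0.798, -0.0]
wrist_force: [-0.2, -0.2, -0.2]
opening: 0.599
grasp_force: 0.0
```

>>> {"api": "servo_tool", "payload": {"commands": "0 0 0 0 0 1 0.6; 0 0 0 0 0 0 0.5; 0 0 0 0 0 0 0.4; 0 0 0 0 0 0 0.4; 0 0 0 0 0 0 0.4"}}

```text
time_s: 10.48
eef_pos: [0.5768, -0.215, -0.0015]
eef_rot: [0.001, 0.603, 0.798, 0.0]
wrist_force: [-1.7, 1.4, 11.2]
opening: 0.491
grasp_force: 61.5
```

The blank is gripped (opening 0.491, pads at 61 N). Next: lift it, turn to the jig's direction, and move in front of the mouth.

>>> {"api": "servo_tool", "payload": {"commands": "0 0 0 0 0 -15 0.4; 0 0 0 0 0 -30 0.4; 0 0 0.16 0 0 0 0.4; 0 0 0.16 0 0 0 0.4; 0 0 0.158 0 0 0 0.4"}}

```text
time_s: 11.1
eef_pos: [0.5758, -0.2143, 0.0421]
eef_rot: [0.0, 0.776, 0.63, 0.0]
wrist_force: [-0.4, 0.1, -1.2]
opening: 0.49
grasp_force: 60.8
```

```bash
python3 - <<'E'
from h import *
print(pose()[0],tooldelta([.4987,-.0593,.045]))
E
```

```text
[ 0.57584191 -0.21431141  0.04212735] [ 135.8 -107.4   -2.9]
```

>>> {"api": "servo_tool", "payload": {"commands": "0 0 0 45 -36 0 0.4; 0 0 0 45 -36 0 0.4; 0 0 0 45.8 -35.4 0 0.4; 0 0 0 0 0 0 0.4; 0 0 0 0 0 0 0.4"}}

```text
time_s: 11.72
eef_pos: [0.4988, -0.0601, 0.0424]
eef_rot: [0.001, 0.775, 0.633, 0.0]
wrist_force: [-0.4, -0.3, -0.2]
opening: 0.49
grasp_force: 61.0
```

```bash
python3 - <<'E'
from h import *
c=calibration('wrist'); im=snap('wrist','w4.png')
print(pose()[0]); np.save('w4c.npy',np.r_[np.array(c['R']).ravel(),c['t']])
E
```

```text
[ 0.49908571 -0.06066755  0.04236557]
```

View pics/w4.png

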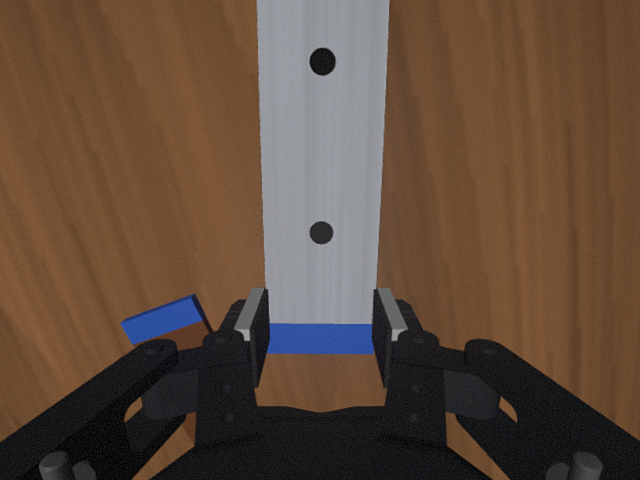

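The wrist view shows the blank held straight, with hole marks at (322,61) and (321,232), but the jig is out of sight. I'll check the channel line against the earlier wrist picture w1, and the blank's line here.

```bash
python3 - <<'E'
from h import *
from scipy.optimize import least_squares
c=calibration('wrist'); p,R=pose()
def cent(im,u,v,h=14,inv=True):
    g=cv2.cvtColor(im,cv2.COLOR_BGR2GRAY)[v-h:v+h,u-h:u+h]; m=(g<90).astype(np.uint8)
    n,l,s,ce=cv2.connectedComponentsWithStats(m); i=1+np.argmax(s[1:,4]); return ce[i]+[u-h,v-h]
im4=cv2.imread('pics/w4.png'); 
a,b=cent(im4,322,61,22),cent(im4,321,232,22); zt=p[2]+.0075
A,B=onz(c,*a,zt),onz(c,*b,zt); d=A-B; print('holes',a,b,A,B,np.linalg.norm(d),'yaw',np.degrees(np.arctan2(d[1],d[0])), 'tool yaw',np.degrees(np.arctan2(R[1,0],R[0,0])),'tool',p,'tooldelta holes',tooldelta(A),tooldelta(B))
# camera in tool frame -> pose at w1
Rc=np.array(c['R']);tc=np.array(c['t'])
q=np.array([0.,.775,.632,0]);q/=np.linalg.norm(q); R1=Ro.from_quat([q[1],q[2],0,0]).as_matrix(); p1=np.array([.5332,.1141,.1609])
M=Rc@R; m=Rc@p+tc   # cam = M*x_tool + m
c1=dict(c); c1['R']=M@R1.T; c1['t']=m-M@R1.T@p1
im1=cv2.imread('pics/w1.png')
D=[((20,-47,18),cent(im1,384,162)),((20,47,18),cent(im1,259,162)),((105,-36,18),(372,43)),((105,36,18),(273,43))]
y=[cent(im1,u,v,8) for u,v in [(283,144),(284,192),(285,238),(361,144),(360,192),(358,238)]]
for k in range(3):
    L,Rr=onz(c1,*y[k],.023),onz(c1,*y[k+3],.023); print('rail mid',(L+Rr)/2,np.linalg.norm(L-Rr))
f0=lambda p,X:[p[0]+np.cos(p[2])*X[0]/1e3-np.sin(p[2])*X[1]/1e3,p[1]+np.sin(p[2])*X[0]/1e3+np.cos(p[2])*X[1]/1e3,X[2]/1e3]
f=lambda s:np.concatenate([proj(c1,f0(s,X))-u for X,u in D])
s=least_squares(f,[.54,.14,1.37]); print('jig',s.x,np.degrees(s.x[2]),f(s.x).reshape(-1,2).round(1))
print('mouth',f0(s.x,(-62,0,18)))
E
```

```text
holes [322.11504425  61.12212389] [320.85096154 232.32451923] [0.51826275 0.0311282  0.04986557] [ 0.50569494 -0.02797825  0.04986557] 0.0604278241275804 yaw 77.99597689362838 tool yaw 78.41609053247392 tool [ 0.49908571 -0.06066755  0.04236557] tooldelta holes [93.8  0.4 -7.5] [33.3 -0.1 -7.5]
rail mid [0.5466646  0.17616854 0.023     ] 0.05829216401010553
rail mid [0.53923063 0.1407192  0.023     ] 0.058229923220183444
rail mid [0.53186461 0.10528245 0.023     ] 0.05822126784043163
jig [0.53975676 0.14260554 1.36335068] 78.11424023056458 [[-1.6  0.8]
 [ 1.9  0.7]
 [ 0.9 -0.4]
 [-1.2 -0.9]]
mouth [np.float64(0.5269871801953838), np.float64(0.0819348044268452), 0.018]
```

>>> {"api": "servo_tool", "payload": {"commands": "0 0 -0.004 0 -1.7 10 0.4; 0 0 0 0 0 10 0.4; 0 0 0 0 0 3.5 0.4; 0 0 0 10 0 0 0.4; 0 0 0 0 0 0 0.4"}}

```text
time_s: 12.4
eef_pos: [0.4983, -0.0489, 0.0181]
eef_rot: [-0.0, 0.773, 0.634, 0.0]
wrist_force: [0.4, 0.3, -1.0]
opening: 0.486
grasp_force: 61.0
```

```bash
python3 - <<'E'
from h import *
im=snap('top','t5.png'); s=snap('side','s5.png')
a=cv2.resize(im[200:320,140:300],(640,480),interpolation=cv2.INTER_CUBIC)
b=cv2.resize(s[180:420,250:410],(480*160//240,480),interpolation=cv2.INTER_CUBIC)[:, :]
b=cv2.resize(s[270:410,270:400],(446,480),interpolation=cv2.INTER_CUBIC)[:, 140:300] if 0 else cv2.resize(s[270:410,280:326],(158,480))
cv2.imwrite('pics/c5.png',np.hstack([a,b])); print(pose()[0])
E
```

```text
[ 0.49846531 -0.04937895  0.01836627]
```

View pics/c5.png

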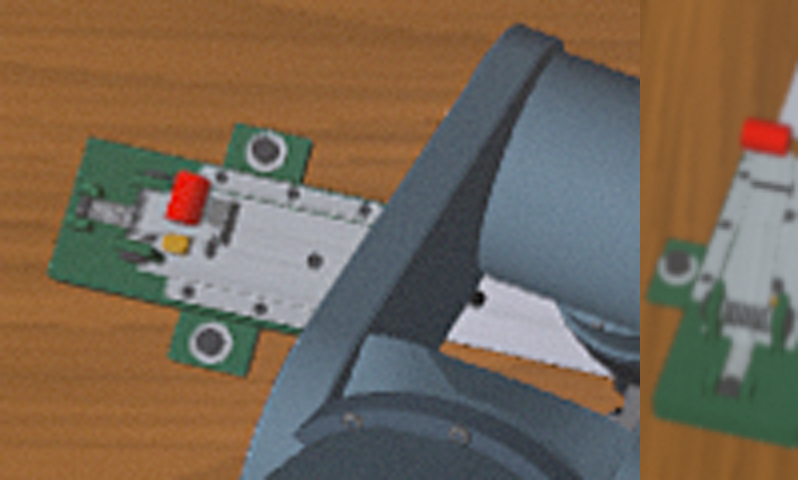

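The clip is up at (187,197), the channel is clear, and the blank lines up with it (hole mark at (478,298)). I'll insert it with light contact checks.

>>> {"api": "servo_tool", "payload": {"commands": "0 0 0 12 0 0 0.4; 0 0 0 12 0 0 0.4; 0 0 0 6 0 0 0.4; 0 0 0 0 0 0 0.4"}}

```text
time_s: 13.0
eef_pos: [0.5044, -0.0195, 0.0182]
eef_rot: [0.0, 0.773, 0.634, 0.0]
wrist_force: [1.1, 0.8, -1.4]
opening: 0.491
grasp_force: 61.0
```

>>> {"api": "servo_tool", "payload": {"commands": "0 0 0 6 0 0 0.4; 0 0 0 6 0 0 0.4; 0 0 0 6 0 0 0.4; 0 0 0 0 0 0 0.4"}}

```text
time_s: 13.5
eef_pos: [0.5079, -0.002, 0.0182]
eef_rot: [0.0, 0.773, 0.634, 0.0]
wrist_force: [2.6, 0.2, -1.1]
opening: 0.488
grasp_force: 61.1
```

>>> {"api": "servo_tool", "payload": {"commands": "0 0 0 5 0.6 0 0.4; 0 0 0 5 0 0.7 0.4; 0 0 0 0 0 0 0.4"}}

```text
time_s: 13.88
eef_pos: [0.5101, 0.0076, 0.0173]
eef_rot: [-0.0, 0.773, 0.634, 0.0]
wrist_force: [1.2, -0.0, -1.4]
opening: 0.49
grasp_force: 61.0
```

>>> {"api": "servo_tool", "payload": {"commands": "0 0 0 4 0 0.7 0.4; 0 0 0 4 0 0 0.4; 0 0 0 0 0 0 0.4"}}

```text
time_s: 14.25
eef_pos: [0.5118, 0.0153, 0.0167]
eef_rot: [-0.0, 0.773, 0.634, 0.0]
wrist_force: [0.7, 0.3, -0.1]
opening: 0.487
grasp_force: 61.1
```

>>> {"api": "servo_tool", "payload": {"commands": "0 0 0 6 0 0.4 0.4; 0 0 0 6 0 0 0.4; 0 0 0 6 0 0 0.4; 0 0 0 0 0 0 0.4"}}

```text
time_s: 14.75
eef_pos: [0.5155, 0.0333, 0.0164]
eef_rot: [0.0, 0.773, 0.634, 0.0]
wrist_force: [1.3, 0.7, 0.5]
opening: 0.491
grasp_force: 61.1
```

>>> {"api": "servo_tool", "payload": {"commands": "0 0 0 2 0 0 0.4; 0 0 0 0 0 0 0.4"}}

```text
time_s: 15.0
eef_pos: [0.5158, 0.0347, 0.0163]
eef_rot: [-0.0, 0.774, 0.634, 0.0]
wrist_force: [0.9, 1.1, 0.5]
opening: 0.492
grasp_force: 61.2
```

>>> {"api": "servo_tool", "payload": {"commands": "0 0 0 1.5 0 0 0.4; 0 0 0 1.5 0 0 0.4; 0 0 0 0 0 0 0.4"}}

```text
time_s: 15.38
eef_pos: [0.5164, 0.0376, 0.0163]
eef_rot: [0.0, 0.774, 0.634, 0.0]
wrist_force: [0.1, -0.9, 1.2]
opening: 0.494
grasp_force: 61.2
```

>>> {"api": "servo_tool", "payload": {"commands": "0 0 0 1 0 0 0.4; 0 0 0 0.5 0 0 0.4; 0 0 0 0 0 0 0.4"}}

```text
time_s: 15.75
eef_pos: [0.5166, 0.039, 0.0163]
eef_rot: [0.0, 0.774, 0.634, 0.0]
wrist_force: [0.7, -0.9, -0.1]
opening: 0.488
grasp_force: 61.2
```

>>> {"api": "servo_tool", "payload": {"commands": "0 0 0 1 0 0 0.4; 0 0 0 0.5 0 0 0.4; 0 0 0 0 0 0 0.4"}}

```text
time_s: 16.12
eef_pos: [0.517, 0.0405, 0.0163]
eef_rot: [0.0, 0.774, 0.634, 0.0]
wrist_force: [1.2, -1.3, -0.2]
opening: 0.488
grasp_force: 61.2
```

>>> {"api": "servo_tool", "payload": {"commands": "0 0 0 0.8 0 0 0.4; 0 0 0 0.7 0 0 0.4; 0 0 0 0 0 0 0.4"}}

```text
time_s: 16.5
eef_pos: [0.5172, 0.042, 0.0163]
eef_rot: [0.0, 0.774, 0.634, 0.0]
wrist_force: [1.0, -2.0, 0.6]
opening: 0.488
grasp_force: 61.2
```

>>> {"api": "servo_tool", "payload": {"commands": "0 0 0 0.8 0 0 0.4; 0 0 0 0.7 0 0 0.4; 0 0 0 0 0 0 0.4"}}

```text
time_s: 16.88
eef_pos: [0.5176, 0.0435, 0.0164]
eef_rot: [0.0, 0.774, 0.634, 0.0]
wrist_force: [2.2, -2.6, 0.0]
opening: 0.488
grasp_force: 61.2
```

>>> {"api": "servo_tool", "payload": {"commands": "0 0 0 0.8 0.4 0 0.4; 0 0 0 0.7 0 0 0.4; 0 0 0 0 0 0 0.4"}}

```text
time_s: 17.25
eef_pos: [0.5179, 0.045, 0.0162]
eef_rot: [-0.0, 0.774, 0.634, -0.0]
wrist_force: [-0.1, -1.4, 0.5]
opening: 0.486
grasp_force: 61.3
```

>>> {"api": "servo_tool", "payload": {"commands": "0 0 0 0.9 0 0 0.4; 0 0 0 0.9 0 0 0.4; 0 0 0 0 0 0 0.4"}}

```text
time_s: 17.62
eef_pos: [0.5184, 0.0468, 0.0162]
eef_rot: [-0.0, 0.774, 0.634, -0.0]
wrist_force: [0.6, -0.1, 0.9]
opening: 0.49
grasp_force: 61.3
```

>>> {"api": "servo_tool", "payload": {"commands": "0 0 0 0.9 0 0 0.4; 0 0 0 0.9 0 0 0.4; 0 0 0 0 0 0 0.4"}}

```text
time_s: 18.0
eef_pos: [0.5188, 0.0485, 0.0163]
eef_rot: [-0.0, 0.774, 0.634, -0.0]
wrist_force: [-0.9, -0.4, 1.3]
opening: 0.49
grasp_force: 61.3
```

>>> {"api": "servo_tool", "payload": {"commands": "0 0 0 0.9 0 0 0.4; 0 0 0 0.9 0 0 0.4; 0 0 0 0 0 0 0.4"}}

```text
time_s: 18.38
eef_pos: [0.5192, 0.0502, 0.0163]
eef_rot: [-0.0, 0.774, 0.634, 0.0]
wrist_force: [0.1, -0.5, 2.3]
opening: 0.493
grasp_force: 61.3
```

>>> {"api": "servo_tool", "payload": {"commands": "0 0 0 0.9 0 0 0.4; 0 0 0 0.9 0 0 0.4; 0 0 0 0 0 0 0.4"}}

```text
time_s: 18.75
eef_pos: [0.5194, 0.0511, 0.0163]
eef_rot: [0.0, 0.773, 0.634, -0.001]
wrist_force: [-2.2, -6.3, 2.1]
opening: 0.489
grasp_force: 61.3
```

The blank met the head: Fy is -6.3 N and the tool stopped 0.9 mm short of its command. I'll hold, ease slightly, and release.

>>> {"api": "servo_tool", "payload": {"commands": "0 0 0 0 0 0 0.4; 0 0 0 0 0 0 0.4"}}

```text
time_s: 19.0
eef_pos: [0.5194, 0.0511, 0.0163]
eef_rot: [0.0, 0.773, 0.634, -0.001]
wrist_force: [-0.8, -5.9, 2.1]
opening: 0.485
grasp_force: 61.3
```

>>> {"api": "servo_tool", "payload": {"commands": "0 0 0 -0.4 0 0 0.4; 0 0 0 0 0 0 0.55; 0 0 0 0 0 0 0.7; 0 0 0 0 0 0 0.7; 0 0 0 0 0 0 0.7"}}

```text
time_s: 19.62
eef_pos: [0.5194, 0.0517, 0.0162]
eef_rot: [-0.0, 0.773, 0.634, 0.0]
wrist_force: [0.2, -0.4, 0.0]
opening: 0.699
grasp_force: 0.0
```

>>> {"api": "servo_tool", "payload": {"commands": "0 0 0 0 0 -20 0.75; 0 0 0 0 0 -45 1; 0 0 0 0 0 -50 1; 0 0 0 0 0 -50 1; 0 0 0 0 0 0 1"}}

```text
time_s: 20.25
eef_pos: [0.5226, 0.0513, 0.1862]
eef_rot: [0.003, 0.773, 0.634, 0.003]
wrist_force: [0.0, 0.5, -0.4]
opening: 1.0
grasp_force: 0.0
```

```bash
python3 - <<'E'
from h import *
c=calibration('wrist'); im=snap('wrist','w6.png'); cv2.imwrite('pics/w6c.png',im[0:400])
print(pose()[0],tooldelta([.5436,.161,.096]))
E
```

```text
[0.52085478 0.051415   0.18345355] [111.9   0.3  87.5]
```

View pics/w6c.png

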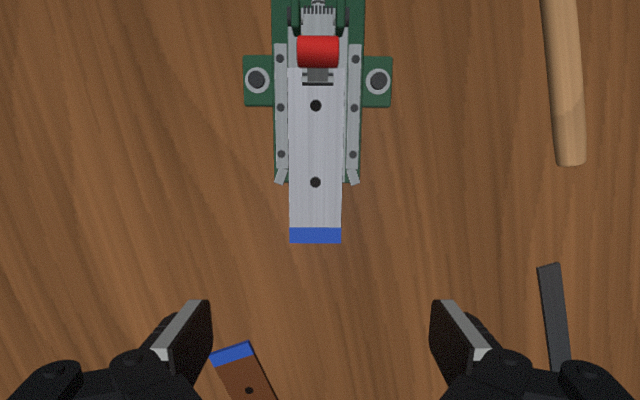

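The blank lies straight between the rails, with its blue end out at (315,235). The clip is up with the grip at (318,51). Now I'll go to the grip and grasp it.

>>> {"api": "servo_tool", "payload": {"commands": "0 0 0 40 0.3 0 1; 0 0 0 40 0 0 1; 0 0 0 32 0 0 1; 0 0 0 0 0 40 1; 0 0 0 0 0 30 1"}}

```text
time_s: 20.92
eef_pos: [0.54, 0.1617, 0.108]
eef_rot: [-0.001, 0.773, 0.634, -0.002]
wrist_force: [0.5, 0.1, -0.1]
opening: 1.002
grasp_force: 0.0
```

>>> {"api": "servo_tool", "payload": {"commands": "0 0 0 0 0 14 1; 0 0 0 0 0 0 1; 0 0 0 0 0 0 0.7; 0 0 0 0 0 0 0.5"}}

```text
time_s: 21.42
eef_pos: [0.5428, 0.1612, 0.0986]
eef_rot: [0.001, 0.774, 0.634, 0.001]
wrist_force: [1.0, -0.6, 0.1]
opening: 0.604
grasp_force: 0.0
```

>>> {"api": "servo_tool", "payload": {"commands": "0 0 0 0 0.5 1.5 0.4; 0 0 0 0 0 0 0.2; 0 0 0 0 0 0 0; 0 0 0 0 0 0 0; 0 0 0 0 0 0 0"}}

```text
time_s: 22.05
eef_pos: [0.5436, 0.1609, 0.0966]
eef_rot: [0.001, 0.774, 0.634, 0.001]
wrist_force: [5.3, -2.5, 1.6]
opening: 0.244
grasp_force: 59.6
```

>>> {"api": "servo_tool", "payload": {"commands": "0 0 0 -6.3 0.7 3.5 0; 0 0 0 -6 0 4 0; 0 0 0 -5.6 0 4.5 0; 0 0 0 -5.3 0 4.9 0; 0 0 0 0 0 0 0"}}

```text
time_s: 22.68
eef_pos: [0.5391, 0.1387, 0.0802]
eef_rot: [-0.0, 0.774, 0.634, 0.001]
wrist_force: [-0.0, 2.2, 9.1]
opening: 0.24
grasp_force: 63.3
```

>>> {"api": "servo_tool", "payload": {"commands": "0 0 0 -4.8 0 5.3 0; 0 0 0 -4.4 0 5.7 0; 0 0 0 -4 0 6 0; 0 0 0 0 0 0 0"}}

```text
time_s: 23.18
eef_pos: [0.5362, 0.1252, 0.0623]
eef_rot: [0.0, 0.774, 0.634, 0.0]
wrist_force: [2.3, -1.1, 4.2]
opening: 0.246
grasp_force: 65.2
```

>>> {"api": "servo_tool", "payload": {"commands": "0 0 0 -3.4 0 6.3 0; 0 0 0 -3 0 6.4 0; 0 0 0 0 0 0 0"}}

```text
time_s: 23.55
eef_pos: [0.5348, 0.1188, 0.0488]
eef_rot: [0.0, 0.774, 0.634, 0.0]
wrist_force: [4.5, -1.7, 1.3]
opening: 0.242
grasp_force: 65.6
```

>>> {"api": "servo_tool", "payload": {"commands": "0 0 0 -0.4 0.4 1.2 0; 0 0 0 -0.4 0.4 1.2 0; 0 0 0 0 0 0 0"}}

```text
time_s: 23.92
eef_pos: [0.5347, 0.1179, 0.0465]
eef_rot: [-0.0, 0.774, 0.634, -0.001]
wrist_force: [-0.2, -3.8, 2.3]
opening: 0.243
grasp_force: 65.8
```

>>> {"api": "servo_tool", "payload": {"commands": "0 0 0 -0.3 0 1 0; 0 0 0 0 0 0 0"}}

```text
time_s: 24.18
eef_pos: [0.5347, 0.1176, 0.0455]
eef_rot: [-0.0, 0.774, 0.634, -0.0]
wrist_force: [-0.1, -4.9, 1.3]
opening: 0.241
grasp_force: 65.8
```

>>> {"api": "servo_tool", "payload": {"commands": "0 0 0 -1 0 0.8 0; 0 0 0 0 0 0 0"}}

```text
time_s: 24.42
eef_pos: [0.5346, 0.1173, 0.0447]
eef_rot: [-0.001, 0.774, 0.634, 0.0]
wrist_force: [-0.6, 0.6, 0.6]
opening: 0.245
grasp_force: 65.7
```

>>> {"api": "servo_tool", "payload": {"commands": "0 0 0 -0.3 0 0.8 0; 0 0 0 0 0 0 0"}}

```text
time_s: 24.68
eef_pos: [0.5345, 0.117, 0.0439]
eef_rot: [-0.0, 0.773, 0.634, -0.0]
wrist_force: [0.2, 2.3, -1.4]
opening: 0.246
grasp_force: 65.6
```

>>> {"api": "servo_tool", "payload": {"commands": "0 0 0 0 0 0.8 0; 0 0 0 0 0 0 0"}}

```text
time_s: 24.92
eef_pos: [0.5345, 0.1167, 0.0432]
eef_rot: [-0.0, 0.774, 0.634, -0.0]
wrist_force: [-0.8, 2.8, -0.2]
opening: 0.242
grasp_force: 65.7
```

>>> {"api": "servo_tool", "payload": {"commands": "0 0 0 0 0 0.6 0; 0 0 0 0 0 0 0"}}

```text
time_s: 25.18
eef_pos: [0.5345, 0.1165, 0.0426]
eef_rot: [-0.0, 0.774, 0.634, -0.0]
wrist_force: [-1.4, 2.5, -0.2]
opening: 0.244
grasp_force: 65.6
```

>>> {"api": "servo_tool", "payload": {"commands": "0 0 0 -0.2 0 0.6 0; 0 0 0 0 0 0 0"}}

```text
time_s: 25.42
eef_pos: [0.5345, 0.1163, 0.042]
eef_rot: [-0.0, 0.774, 0.634, -0.0]
wrist_force: [-1.7, 1.9, -1.1]
opening: 0.245
grasp_force: 65.6
```

>>> {"api": "servo_tool", "payload": {"commands": "0 0 0 -0.2 0 0.6 0; 0 0 0 0 0 0 0"}}

```text
time_s: 25.68
eef_pos: [0.5345, 0.1162, 0.0415]
eef_rot: [-0.0, 0.774, 0.634, -0.0]
wrist_force: [-3.1, 0.9, 0.3]
opening: 0.24
grasp_force: 65.7
```

>>> {"api": "servo_tool", "payload": {"commands": "0 0 0 0 -0.3 0.7 0; 0 0 0 0 0 0 0"}}

```text
time_s: 25.92
eef_pos: [0.5344, 0.116, 0.0408]
eef_rot: [0.0, 0.774, 0.634, -0.0]
wrist_force: [-3.1, 0.4, -1.3]
opening: 0.244
grasp_force: 65.6
```

>>> {"api": "servo_tool", "payload": {"commands": "0 0 0 -0.2 -0.3 0.7 0; 0 0 0 0 0 0 0"}}

```text
time_s: 26.18
eef_pos: [0.5344, 0.1158, 0.0403]
eef_rot: [0.0, 0.774, 0.634, 0.0]
wrist_force: [-2.7, -1.6, 0.8]
opening: 0.248
grasp_force: 65.7
```

>>> {"api": "servo_tool", "payload": {"commands": "0 0 0 0 -0.2 0.7 0; 0 0 0 0 0 0 0"}}

```text
time_s: 26.42
eef_pos: [0.5343, 0.1157, 0.0396]
eef_rot: [0.0, 0.773, 0.634, 0.0]
wrist_force: [-2.3, -3.3, -0.2]
opening: 0.244
grasp_force: 65.7
```

```bash
python3 - <<'E'
from h import *
c=calibration('side')
def red(im):
    h=cv2.cvtColor(im,cv2.COLOR_BGR2HSV); m=(((h[...,0]<8)|(h[...,0]>172))&(h[...,1]>150)&(h[...,2]>80)).astype(np.uint8)
    m[:, :290]=0; m[:,360:]=0; m[:270]=0; m[420:]=0
    n,l,s,ce=cv2.connectedComponentsWithStats(m); i=1+np.argmax(s[1:,4]); return s[i],ce[i].round(2)
im=snap('side','s7.png')
for f in ['side0.png','s2.png','s5.png','s7.png']: print(f,*red(cv2.imread('pics/'+f)))
d=np.array([.2027,.9792]); o=np.array([.5393,.1411])
for a in [0,.05,.1,.15,.2,.3,.9]:
    ph=.2+a; x=60-90*np.cos(ph); z=36+90*np.sin(ph); print(a,proj(c,[*(o+d*x/1e3),z/1e3]).round(2))
a=s=cv2.resize(im[270:370,250:400],(750,500),interpolation=cv2.INTER_CUBIC); cv2.imwrite('pics/c7.png',a)
E
```

```text
side0.png [317 311  14  10  98] [323.55 315.22]
s2.png [309 304  15  11 128] [316.3  309.34]
s5.png [309 304  15  11 125] [316.08 309.25]
s7.png [317 308  12  10  95] [322.36 312.93]
0 [323.38 314.46]
0.05 [323.23 313.13]
0.1 [323.05 311.9 ]
0.15 [322.83 310.77]
0.2 [322.59 309.74]
0.3 [322.02 308.02]
0.9 [316.14 308.25]
```

View pics/c7.png

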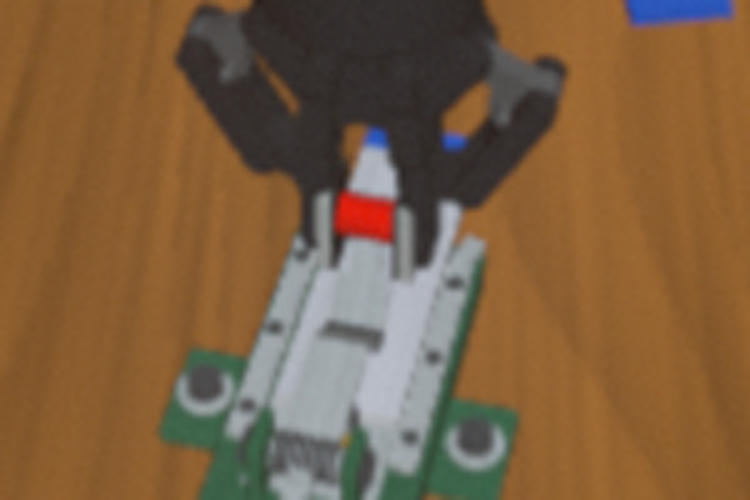

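The side view shows the clip down on the blank between the rails. The grip at (322.4,312.9) gives an angle of about 0.09 rad, which fits the foot resting on the 6 mm blank. I'll press slightly to confirm and then release.

>>> {"api": "servo_tool", "payload": {"commands": "0 0 0 0 0 0.7 0; 0 0 0 0 0 0.7 0; 0 0 0 0 0 0 0"}}

```text
time_s: 26.85
eef_pos: [0.5343, 0.1156, 0.039]
eef_rot: [0.0, 0.774, 0.634, -0.0]
wrist_force: [-5.3, -5.5, 8.5]
opening: 0.242
grasp_force: 66.7
```

>>> {"api": "servo_tool", "payload": {"commands": "0 0 0 0.3 -0.4 -0.4 0; 0 0 0 0 0 0 0.3; 0 0 0 0 0 0 0.5; 0 0 0 0 0 0 0.8; 0 0 0 0 0 0 1"}}

```text
time_s: 27.48
eef_pos: [0.5336, 0.1166, 0.0384]
eef_rot: [-0.0, 0.773, 0.634, 0.0]
wrist_force: [0.1, 0.4, -1.4]
opening: 0.906
grasp_force: 0.0
```

>>> {"api": "servo_tool", "payload": {"commands": "0 0 0 0 0 0 1; 0 0 0 0 0 -30 1; 0 0 0 0 0 -50 1; 0 0 0 0 0 -50 1; 0 0 0 0 0 0 1"}}

```text
time_s: 28.1
eef_pos: [0.5369, 0.1166, 0.1734]
eef_rot: [0.003, 0.773, 0.634, 0.004]
wrist_force: [1.0, -0.9, 0.1]
opening: 1.002
grasp_force: 0.0
```

```bash
python3 - <<'E'
from h import *
o=get_obs(); print(o['time_s'],o['eef_pos'],o['wrist_force'])
im=snap('side','s8.png'); h=cv2.cvtColor(im,cv2.COLOR_BGR2HSV); m=(((h[...,0]<8)|(h[...,0]>172))&(h[...,1]>150)&(h[...,2]>80)).astype(np.uint8)
m[:, :290]=0; m[:,360:]=0; m[:270]=0; m[420:]=0
n,l,s,ce=cv2.connectedComponentsWithStats(m); i=1+np.argmax(s[1:,4]); print(s[i],ce[i])
c=calibration('wrist'); im=snap('wrist','w8.png'); h=cv2.cvtColor(im,cv2.COLOR_BGR2HSV)
b=((h[...,0]>100)&(h[...,0]<130)&(h[...,1]>100)&(h[...,2]>60)).astype(np.uint8)
b0=cv2.cvtColor(cv2.imread('pics/w6.png'),cv2.COLOR_BGR2HSV)
n,l,s,ce=cv2.connectedComponentsWithStats(b)
for i in range(1,n):
    if s[i,4]>150: print('blue',s[i],onz(c,*ce[i],.024))
E
```

```text
28.1 [0.53689958 0.11655751 0.17343438] [ 1.03779519 -0.93808476  0.13392135]
[317 309  13   9  92] [322.98913043 313.11956522]
blue [291 307  52  15 762] [0.51638462 0.03892496 0.024     ]
blue [216 405  36  21 380] [ 0.4174707  -0.05138273  0.024     ]
```

```bash
python3 - <<'E'
from h import *
c=calibration('wrist'); p,R=pose(); Rc=np.array(c['R']);tc=np.array(c['t']); M=Rc@R; m=Rc@p+tc
im=snap('wrist','w9.png')
q=np.array([0,.773,.634,0]);q/=np.linalg.norm(q);R6=Ro.from_quat([q[1],q[2],0,0]).as_matrix();p6=np.array([.52085478,.051415,.18345355])
c6=dict(c);c6['R']=M@R6.T;c6['t']=m-M@R6.T@p6
def run(im,c):
    h=cv2.cvtColor(im,cv2.COLOR_BGR2HSV); b=((h[...,0]>100)&(h[...,0]<130)&(h[...,1]>100)&(h[...,2]>60)).astype(np.uint8)
    n,l,s,ce=cv2.connectedComponentsWithStats(b); B=[onz(c,*ce[i],.024) for i in range(1,n) if s[i,4]>500]
    B=min(B,key=lambda X:np.linalg.norm(X[:2]-[.517,.04]))
    g=cv2.cvtColor(im,cv2.COLOR_BGR2GRAY); W=[]
    for X in [(20,-47),(20,47)]:
        d=np.array([.2027,.9792]);e=np.array([-.9792,.2027]);P=np.array([.5393,.1411])+(d*X[0]+e*X[1])/1e3
        u,v=proj(c,[*P,.018]).astype(int); k=18; mm=(g[v-k:v+k,u-k:u+k]<75).astype(np.uint8)
        n,l,s,ce=cv2.connectedComponentsWithStats(mm); j=1+np.argmin([np.hypot(*(ce[i]-k))-0.02*s[i,4] for i in range(1,n)]); W.append(onz(c,*(ce[j]+[u-k,v-k]),.018)); print(s[j])
    o=(W[0]+W[1])/2; r=(B-o)[:2]*1e3; print('blue',B,'bolts sep',np.linalg.norm(W[0]-W[1]),'rel jig x,y',r@d,r@e)
run(cv2.imread('pics/w6.png'),c6); run(im,c); print(p)
E
```

```text
[  0   0  30  36 436]
[  0   0  32  36 514]
blue [0.51342821 0.0405095  0.024     ] bolts sep 0.09225611628525031 rel jig x,y -126.03347262411359 2.5871249880477536
[ 12   9  16  15 194]
[  4   0  32  36 372]
blue [0.51631959 0.03915504 0.024     ] bolts sep 0.09300758308713318 rel jig x,y -126.38133021632562 3.426543905599615
[0.53373154 0.116478   0.16880029]
```

```bash
python3 - <<'E'
from h import *
c=calibration('wrist'); p,R=pose(); M=np.array(c['R'])@R; m=np.array(c['R'])@p+np.array(c['t'])
q=np.array([0,.773,.634,0]);q/=np.linalg.norm(q);R6=Ro.from_quat([q[1],q[2],0,0]).as_matrix();p6=np.array([.52085478,.051415,.18345355])
c6=dict(c);c6['R']=M@R6.T;c6['t']=m-M@R6.T@p6
d=np.array([.2027,.9792]);e=np.array([-.9792,.2027])
for f,cc in(('w6',c6),('w9',c)):
    im=cv2.imread(f'pics/{f}.png'); h=cv2.cvtColor(im,cv2.COLOR_BGR2HSV)
    b=((h[...,0]>100)&(h[...,0]<130)&(h[...,1]>100)&(h[...,2]>60)).astype(np.uint8)
    n,l,s,ce=cv2.connectedComponentsWithStats(b); B=min([onz(cc,*ce[i],.024) for i in range(1,n) if s[i,4]>500],key=lambda X:np.linalg.norm(X[:2]-[.517,.04]))
    W=[]
    for sy in(-1,1):
        P=np.array([.5393,.1411])+(d*20+e*47*sy)/1e3; u,v=proj(cc,[*P,.018]).astype(int); k=22
        mm=((h[...,1]<70)&(h[...,2]>120)).astype(np.uint8)[v-k:v+k,u-k:u+k]   # light washer ring
        n,l,s,ce=cv2.connectedComponentsWithStats(mm); j=1+np.argmin([np.hypot(*(s[i,:2]+s[i,2:4]/2-k))-.02*s[i,4] for i in range(1,n)])
        print(s[j]); W.append(onz(cc,*(s[j,:2]+(s[j,2:4]-1)/2+[u-k,v-k]),.018))
    r=(B-(W[0]+W[1])/2)[:2]*1e3; print(f,'sep',np.linalg.norm(W[0]-W[1]),'rel',r@d,r@e)
E
```

```text
[  7  11  24  25 236]
[  6   9  25  26 243]
w6 sep 0.09454097462958946 rel -123.94113885678074 1.5912633340917617
[ 10   8  25  25 242]
[  8   8  24  25 248]
w9 sep 0.0952017839210231 rel -126.18131856412572 1.6651892742874337
```

>>> {"api": "servo_tool", "payload": {"commands": "0 0 0 -33 0.3 -7 1; 0 0 0 -33 0.3 -7 1; 0 0 0 0 0 0 1; 0 0 0 0 0 0 1; 0 0 0 0 0 0 1"}}

```text
time_s: 28.88
eef_pos: [0.5208, 0.0525, 0.1816]
eef_rot: [-0.001, 0.773, 0.634, -0.0]
wrist_force: [-0.4, -0.6, -0.6]
opening: 1.0
grasp_force: 0.0
```

```bash
python3 - <<'E'
from h import *
print(pose()[0]); snap('wrist','w10.png')
for f in('w6','w10'):
    im=cv2.imread(f'pics/{f}.png'); h=cv2.cvtColor(im,cv2.COLOR_BGR2HSV)
    b=((h[...,0]>100)&(h[...,0]<130)&(h[...,1]>100)&(h[...,2]>60)).astype(np.uint8); b[280:]=0
    n,l,s,ce=cv2.connectedComponentsWithStats(b); i=1+np.argmax(s[1:,4]); B=ce[i]; W=[]
    mm=((h[...,1]<70)&(h[...,2]>120)).astype(np.uint8)
    for u,v in((257,80),(378,80)):
        g=mm[v-20:v+20,u-20:u+20]; n,l,s2,c2=cv2.connectedComponentsWithStats(g); j=1+np.argmin([np.hypot(*(c2[k]-20)) for k in range(1,n)]); W.append(c2[j]+[u-20,v-20])
    # front edge (hole marks) of blank
    print(f,'blue',B.round(2),s[i],'rings',np.round(W,2),'dv',B[1]-(W[0][1]+W[1][1])/2,'sep',W[1][0]-W[0][0])
E
```

```text
[0.52080968 0.05245832 0.18158932]
w6 blue [314.65 234.8 ] [289 227  52  16 786] rings [[257.17  80.23]
 [376.87  81.62]] dv 153.87237620377957 sep 119.69580456162373
w10 blue [319.61 237.07] [294 229  52  17 805] rings [[261.33  80.28]
 [382.82  81.59]] dv 156.1363495311168 sep 121.49050980392155
```

Compared from the same viewpoint and scaled, the blank hasn't moved since it was home against the stop (156.2 against 156.1 px). The clip angle is about 0.08 to 0.09 rad, so I'm handing in.

```bash
python3 -c "
from bench import *
print(hand_in())"
```

```text
the job is handed in; nothing more can be done
None
```

I handed the job in at about 29 s, with no verdict returned: the blank was pushed against the stop with about 6 N, blue end out, and the clip eased down onto it (about 0.08 rad by camera).

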